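# Take the battery out of its push-push bay and park the bay

## Robot

A 7-joint arm with a two-finger parallel gripper is mounted at the origin on the work surface. World frame = base frame: x ahead of the robot, y to its left, z up, the work surface at z = 0. Lengths are in m, angles in rad, forces in N, time in s.
With the tool pointing down it reaches from about 0.4 to 0.85 m from the base axis. Payload 4.4 kg.
Tool frame: the origin (TCP) lies at the very end of the fingers, on their centre line; the grasp point (between the pads) lies 19 mm behind it (ctrl.hold_point_z is the z of the grasp point in the tool frame, in m); z points along the fingers, y is the line along which they close (so a half turn about z gives the same grasp; the last joint's range is limited). The gripper opens to 94 mm and grips with 3 to 60 N. Pads are 16 mm wide; open, the fingers measure 119 mm over their backs; the gripper's body (75 mm by 177 mm) begins 78 mm behind the grasp point.
Start: joints at [1.235, 0.628, 0.038, 1.517, -0.027, 0.996, -0.02], TCP at [0.173, -0.626, 0.205] pointing down, gripper open.
Joint ranges: [-3.06, 3.06], [-0.37, 2.12], [-1.25, 1.32], [0.18, 2.47], [-1.1, 4.24], [0.23, 1.98], [-2.94, 2.94]. Speed limits (rad/s): [2.57, 2.57, 3.14, 3.14, 3.14, 3.14, 3.14].

## Interface

Orientations are given as a unit quaternion [w, x, y, z].
In Python, from bench import ctrl gives the robot as it stands. The module is installed in compiled form; this text tells all that it offers.
- The arm moves only by the tool drive_tool, never from a script. Its argument "deltas" is text: rows parted by semicolons, each of 5 numbers parted by spaces: the shift along the tool's x, y, z in mm, then the turn about the tool's z in degrees, then the finger opening in mm, from 0 to 94. In form: dx dy dz yaw gripper; .... A call has 1 to 12 rows; each row is the pose to reach, as a shift and turn from the pose commanded when the call began, along the tool's axes at that moment; what a row does not reach only later rows make up. A row lasts 1/8 s, in which the tool goes at most 62.5 mm and 10.7 degrees, less where a joint would pass 70% of its speed; a pose out of reach is approached as far as the arm can. A call with a gripper value outside its range is refused whole. The fingers move at their own pace and stop on an object; "grip_force" is the grip in N (left out, the last holds). Time passes only in rows, so rows that repeat a pose let the fingers close. It gives the time, the measured TCP pose, the force, the opening and the grip force at its end, in the units of the state.
- ctrl.observe(): the state, without advancing time (a new reading comes with each control period).
- ctrl.camera(name): name is "scene" or "top" or "wrist"; returns a dict with "frame" (384x512x3 uint8, blue, green, red), "K" (3x3 intrinsics, pixels), "R" (3x3) and "t" (3): a world point X has camera coordinates R X + t; the wrist camera has in their place "tool_from_camera" (4x4, takes a point from camera to tool coordinates, whose origin is the TCP and whose axes are the flange's). Camera axes: x right, y down, z forward; pixel columns grow to the right and rows downward; lengths in m; the calibration is good to about 2 mm. A picture is of the moment at which its call begins: read the wrist's pose just before it. There is no depth.
- ctrl.sign_off(): hands the job in; it is judged then, once.
The state is a dict: "t": time; "qpos": joint angles; "joint_velocities": joint speeds; "tau": joint torques, N m; "ee_pos": TCP position; "eef_rot": TCP orientation; "contact_force": force on the tool from outside, world axes, zero at the start; "wrist_torque": the same for the moment, N m; "grip_width": finger opening in m; "finger_force": force on a finger pad.
Only numpy, scipy, OpenCV 4.12 (cv2) and the standard library are available. Lean on these libraries where they do the work, as an engineer would, in place of code of your own. Each camera call takes 0.05 s, during which the arm holds its last target. There are 200 camera calls.

## Task

The battery pack in the soldering station sits flush in a push-push bay: press it down to unlock it so that it pops up, lift it out, and seat it squarely in the charger's free slot. Then press the bay's empty plate down so that it locks at the bottom again and stays down. Push only as hard as the latch needs and never ram it against its end stop (under 25 N), and leave the other things where they are.

Things in the scene. Friction and masses are not known exactly. Their poses are not given: they have to be found in the camera images.
- dock: Soldering station, grey box fixed to the bench, 140 x 130 x 68 mm (x, y, z); origin at the centre of its underside, front (dark display, dial) to its -x. In its top, centred, is an open vertical bay, 76 mm along x by 58 mm along y. Its rim is 68 mm above the bench.
- carrier (a joint): How far the bay's sprung floor plate is below its raised position, m (0 = up, grows downward, 0.036 at most). Push-push latch: locked it rests at 0.015 to 0.021, differing between stations; starts locked. To lock it from up, or unlock it from locked, push it past a click point 9 to 11 mm deeper than its locked rest (0.024 to 0.031) and let go (it rises in 1 to 2 s); let go earlier, it returns.
- carrier_top (a point): Centre of the top of the bay's floor plate (74 x 56 mm, bare aluminium), under the pack. When up it is 10 mm below the rim, 58 mm above the bench. Felt by a finger, its spring gives 3 to 6 N near the top and 8 to 12 N at the click; within 1 mm past the click a rubber stop adds 20 N per mm, so a push that has reached 14 to 15 N is past the click. Over 25 N is too much: press slowly.
- bay_rim (a point): Centre of the bay's mouth, level with the station's top face, 68 mm above the bench. Axes as the station's.
- pack: Battery pack in the bay, black plastic block, 72 x 54 x 28 mm (x, y, z), 0.13 to 0.25 kg; origin at the centre of its underside, its axes along the station's. 2 mm clearance all round in the bay. Locked, its top is level with the rim to within 3 mm; popped up, its top stands 18 mm above the rim (86 mm above the bench) and can be gripped across its 54 mm width.
- pack_top (a point): Centre of the pack's upper face, 28 mm above the pack's origin.
- cradle: Charger, white, fixed to the bench: two open pockets end to end along its x, and a 34 mm high housing at its +x end; 170 x 68 mm over the pockets, walls 5 mm thick (8 mm between the pockets), walls' top 20 mm above the bench. Origin at the centre of the underside of the pocket part. The pocket at its -x end is free; the other holds the other pack.
- free_slot (a point): Centre of the floor of the charger's free pocket, 12 mm above the bench. The pocket is 76 mm along x, 58 mm along y (axes as the charger's) and 8 mm deep; a seated pack stands on the floor with its long side along x, either way round.
- spare: The other, identical pack (72 x 54 x 28 mm (x, y, z), 0.13 to 0.25 kg) in the charger's other pocket, 84 mm from the free one along +x; leave it there.
- spool: Bystander: grey reel of solder, 48 mm wide, 40 tall, standing upright between the station and the charger; origin at its underside. Leave it alone.
- driver: Bystander: screwdriver lying on the bench between the two, some 150 mm long; origin at its underside. Leave it alone.
- fluxbottle: Bystander: white plastic bottle, 44 mm wide, 100 tall, at the left; origin at its underside. Leave it alone.
- cup: Bystander: open white plastic cup, 64 mm wide, 35 tall, at the right; origin at its underside. Leave it alone.
- tin: Bystander: flat round steel tin, 52 mm wide, 22 tall, at the far edge; origin at its underside. Leave it alone.
- pliers: Bystander: small pliers lying at the far edge, 140 mm long; origin at its underside. Leave it alone.
- board: Bystander: bare circuit board, 60 x 45 x 5 mm, lying between the two; origin at its underside. Leave it alone.
Things that resemble listed ones, but are neither listed nor needed, are in the scene too. Of the things that look like the dock, the smallest one is meant.

How it is judged:
On the way, in this order (a step that is already met when the one before it is completed fails the run):
1. the latch is released: the bay's plate has come up (within 4 mm of its raised position) with the pack still on it in the bay (value of joint carrier below 0.004 m and distance between pack and carrier_top below 0.006 m), for 0.2 s.
2. the pack is seated in the charger's free slot and let go, while the bay's plate is still up (x of pack in the frame of free_slot between -0.004 and 0.004 m and y of pack in the frame of free_slot between -0.004 and 0.004 m and z of pack in the frame of free_slot between -0.003 and 0.003 m and angle between pack's own z axis and vertical below 0.1 rad and contact force between the fingers and pack below 0.2 N and value of joint carrier below 0.004 m), for 0.2 s.
At the end, for the whole second after the job is handed in: The pack stands upright on the floor of the charger's free slot (within 4 mm of its centre, within 3 mm of its floor height, tilt under 0.1 rad), let go and at rest, and the empty bay plate is locked down by its latch (joint between 0.013 and 0.0225 m) and stays so with nothing pressing it (x of pack in the frame of free_slot between -0.004 and 0.004 m and y of pack in the frame of free_slot between -0.004 and 0.004 m and z of pack in the frame of free_slot between -0.003 and 0.003 m and angle between pack's own z axis and vertical below 0.1 rad and contact force between the fingers and pack below 0.2 N and value of joint carrier between 0.013 and 0.0225 m and velocity of joint carrier below 0.005 m/s and linear speed of pack below 0.02 m/s); the robot touches nothing.
It fails at once if the bay's plate is pressed with more than 25 N, through the pack or directly (contact force between any of pack, the fingers, the arm and carrier above 25 N).
It fails at once if the pack is dropped or rammed into the charger (over 60 N) (contact force between pack and cradle above 60 N).
It fails at once if the other pack in the charger is shifted by more than 8 mm (distance of spare from where it was at the start of the episode above 0.008 m).
It fails at once if one of the things lying about on the bench is moved by more than 30 mm (screwdriver, pliers, board: 40 mm) (distance of any of spool, fluxbottle, cup, tin from where it was at the start of the episode above 0.03 m or distance of any of driver, pliers, board from where it was at the start of the episode above 0.04 m).
It also fails if it takes over 64 s, if anything falls off the work surface, if the arm or the gripper's body presses on something with over 40 N, if the wrist force passes 120 N, or if a joint passes its speed limit or range.

## Working session

There is one attempt and no reset: what is moved stays moved. The work goes in short steps, Python scripts to look and compute and a tool call to move; the robot and the scene stay as the last step left them, time stands still between calls to the robot, and variables do not carry over. Pictures are saved under pics/ and viewed, at most 10 in all, crops included, and the job is handed in when it is done.

Besides the shell and the picture viewer there is one more tool, called as name(argument=value, ...), one argument or row to a line, values as JSON. drive_tool: Moves the arm, as the interface text tells. Its arguments: {"type":"object","properties":{"deltas":{"type":"string"},"grip_force":{"type":"number"}},"required":["deltas"]}

```bash
mkdir -p pics; cat > h.py <<'E'
import numpy as np, cv2, json
from bench import ctrl
def save(name,fn):
    c=ctrl.camera(name); cv2.imwrite('pics/'+fn+'.png',c['frame'])
    np.savez('pics/'+fn+'.npz',**{k:np.array(v) for k,v in c.items()}); return c
def ray(c,u,v,z):
    K,R,t=[np.array(c[k]) for k in 'KRt']
    d=R.T@np.linalg.solve(K,[u,v,1.]); o=-R.T@t
    return o+d*(z-o[2])/d[2]
E
python3 - <<'E'
from h import *
s=ctrl.observe(); print(s)
a=save('scene','s0');b=save('top','t0')
cv2.imwrite('pics/both.png',cv2.resize(np.vstack([a['frame'],b['frame']]),(450,600)) if 0 else np.vstack([cv2.resize(a['frame'],(400,300)),cv2.resize(b['frame'],(400,300))]))
for c in(a,b): print(c['K'],-c['R'].T@c['t'])
cv2.imwrite('pics/t0b.png',cv2.resize(b['frame'],(800,600),interpolation=cv2.INTER_CUBIC))
cv2.imwrite('pics/s0b.png',cv2.resize(a['frame'],(800,600),interpolation=cv2.INTER_CUBIC))
E
```

```text
{'t': 0.0, 'qpos': array([ 1.23518321,  0.62934102,  0.03843434,  1.51834494, -0.02696669,
        0.9962888 , -0.02002232]), 'joint_velocities': array([-1.48155076e-03,  2.36074470e-04,  2.41872409e-04, -5.27127324e-04,
        1.41020364e-03,  1.22163076e-03,  4.45596131e-05]), 'tau': array([-1.88245758e-03, -5.49718702e+01,  1.14295810e+00, -1.86630446e+01,
       -5.21242549e-02,  2.37875828e-02,  2.07566072e-04]), 'ee_pos': array([ 0.17310557, -0.62584438,  0.20456468]), 'eef_rot': array([-9.20202108e-04,  9.90913305e-01,  1.34498894e-01, -1.48779206e-04]), 'contact_force': array([ 0.20796433,  0.6066311 , -0.47259536]), 'wrist_torque': array([ 0.04514313, -0.03592878,  0.06719797]), 'finger_force': 0.0, 'grip_width': 0.09371784905276304}
[[481.9599962    0.         260.45030279]
 [  0.         481.9599962  183.56866787]
 [  0.           0.           1.        ]] [ 1.21985111 -0.85421244  0.79591832]
[[427.34188825   0.         253.56614139]
 [  0.         427.34188825 191.36137581]
 [  0.           0.           1.        ]] [ 0.26536611 -0.02652132  1.51263452]
```

View pics/t0b.png

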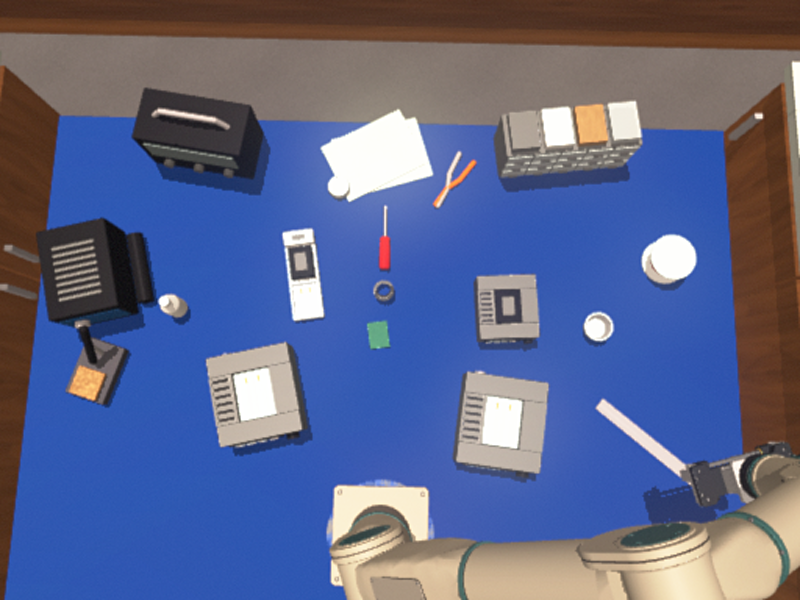

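View pics/s0b.png

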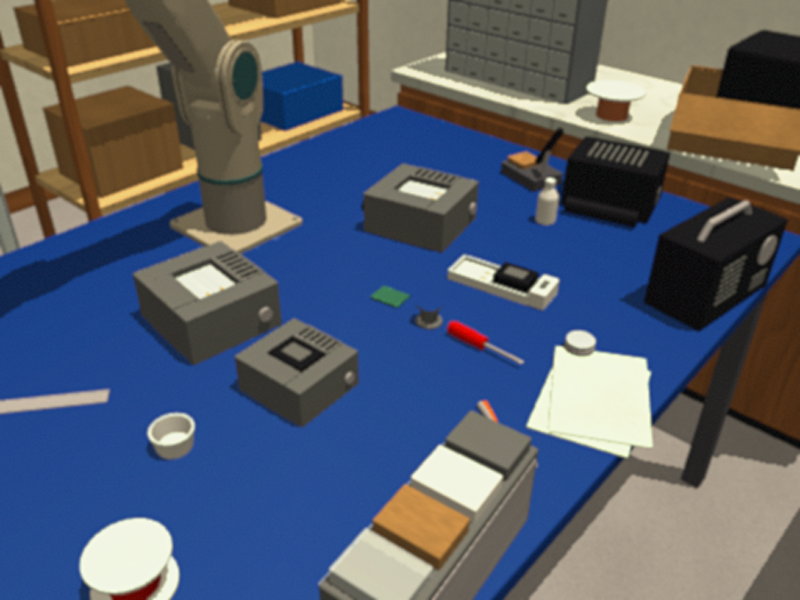

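Candidates for the dock (800x600 top image): A, left (255,395), empty white bay. B, lower middle (503,422), empty white bay. C, upper middle (508,308), smallest and holding the black pack. C fits. The charger is at (303,275), with its free pocket toward the bottom (white, ~(308,298)) and its housing at the top. One crop should confirm this.

```bash
python3 - <<'E'
from h import *
b=cv2.imread('pics/t0.png')
d=b[168:228,296:352]; c=b[140:210,176:214]
D=cv2.resize(d,None,fx=8,fy=8,interpolation=cv2.INTER_CUBIC);C=cv2.resize(c,None,fx=8,fy=8,interpolation=cv2.INTER_CUBIC)
o=np.zeros((560,760,3),np.uint8);o[:480,:448]=D;o[:560,452:756]=C
cv2.imwrite('pics/crop.png',o)
c=np.load('pics/t0.npz')
f=.64
for n,u,v,z in[('dock',508*f,307*f,.068),('freeslot',308*f,299*f,.012),('spare',301*f,263*f,.04),('dockTL',478*f,277*f,.068),('dockTR',537*f,276*f,.068)]: print(n,ray(c,u,v,z))
E
```

```text
dock [ 0.49484395 -0.26732877  0.068     ]
freeslot [0.51137797 0.17886384 0.012     ]
spare [0.58869301 0.19455142 0.04      ]
dockTL [ 0.56026139 -0.20142784  0.068     ]
dockTR [ 0.56560598 -0.33159341  0.068     ]
```

View pics/crop.png

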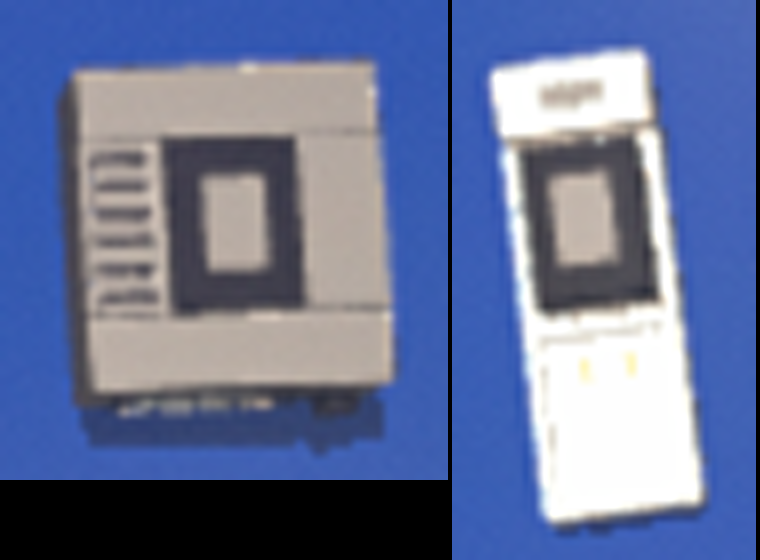

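C is confirmed: about 130 mm wide, black pack in the bay, rotated about 3.5°. The charger is rotated about 7°, with its free pocket toward the robot. I'll move above the dock.

drive_tool(
  deltas="20 -13 0 2 94;60 -40 0 4 94;110 -72 0 6 94;165 -105 0 8 94;220 -140 0 10 94;275 -175 0 12 94;325 -208 0 12 94;365 -234 0 12 94;395 -253 0 12 94;406 -260 0 12 94;406 -260 0 12 94",
)

```text
t: 1.48
ee_pos: [0.495, -0.2678, 0.2052]
eef_rot: [0.0, 1.0, 0.03, -0.0]
contact_force: [0.1, 0.2, -0.7]
grip_width: 0.0939
finger_force: 0.0
```

```bash
cat >> h.py <<'E'
from scipy.spatial.transform import Rotation as Ro
def pose():
    s=ctrl.observe(); q=s['eef_rot']; T=np.eye(4); T[:3,:3]=Ro.from_quat([q[1],q[2],q[3],q[0]]).as_matrix(); T[:3,3]=s['ee_pos']; return T,s
def wrist(fn):
    T,s=pose(); c=ctrl.camera('wrist'); W=T@np.array(c['tool_from_camera']); R=W[:3,:3].T
    cv2.imwrite('pics/'+fn+'.png',c['frame']); d=dict(K=np.array(c['K']),R=R,t=-R@W[:3,3],frame=c['frame'])
    np.savez('pics/'+fn+'.npz',**d); return d
def stat():
    T,s=pose(); print('t',s['t'],'p',s['ee_pos'].round(4),'yaw',np.degrees(np.arctan2(T[1,0],T[0,0])).round(2),'F',s['contact_force'].round(1),'w',round(s['grip_width'],4),'ff',s['finger_force'])
def rel(x,y,z):
    T,s=pose(); print('tool delta mm',((T[:3,:3].T@(np.array([x,y,z])-T[:3,3]))*1000).round(1))
E
python3 - <<'E'
from h import *
stat(); c=wrist('w1'); stat(); print(-c['R'].T@c['t'])
E
```

```text
t 1.475 p [ 0.495  -0.2678  0.2052] yaw 3.49 F [ 0.1  0.2 -0.7] w 0.0939 ff 0.0
t 1.525 p [ 0.4942 -0.269   0.2053] yaw 3.37 F [ 0.  -0.1 -0.2] w 0.094 ff 0.0
[ 0.55978175 -0.26378757  0.38399078]
```

View pics/w1.png

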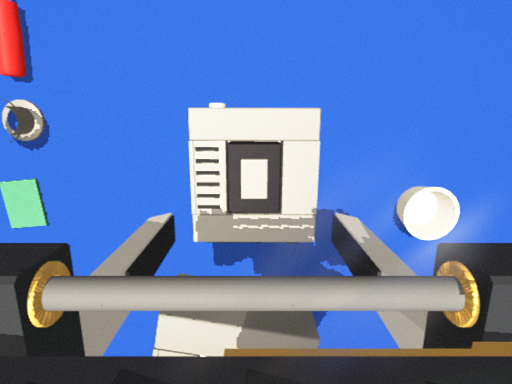

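The wrist picture shows the station top at cols 189–320, rows 108–242. The black pack spans (227,142) to (282,213). I'll refine from these pixels.

```bash
python3 - <<'E'
from h import *
c=np.load('pics/w1.npz');f=c['frame']
def edge(g): 
    return g
g=cv2.cvtColor(f,cv2.COLOR_BGR2GRAY)
m=((g<70)).astype(np.uint8); m[:130]=0;m[225:]=0;m[:,:222]=0;m[:,290:]=0
cs,_=cv2.findContours(m,cv2.RETR_EXTERNAL,cv2.CHAIN_APPROX_NONE); k=max(cs,key=cv2.contourArea)
print(cv2.boundingRect(k))
P=np.array([ray(c,*p,.068)[:2] for p in k[:,0].astype(float)+0])
r=cv2.minAreaRect((P*1000).astype(np.float32)); print('pack',r)
for q in[(189.5,108),(320,108),(193,241.5),(315,241.5)]: print(ray(c,*q,.068).round(4))
t=np.load('pics/t0.npz')
q=[(296+a/8,168+b/8) for a,b in[(75,70),(375,62),(393,383),(95,392)]]
Q=np.array([ray(t,*a,.068) for a in q]);print('top dock',Q.round(4),Q.mean(0))
q=[(296+a/8,168+b/8) for a,b in[(163,138),(295,135),(305,308),(178,312)]]
Q=np.array([ray(t,*a,.068) for a in q]);print('top pack',Q.round(4),Q.mean(0))
# charger
q=[(176+(a-452)/8,140+b/8) for a,b in[(548,522),(703,505)]]
Q=np.array([ray(t,*a,.02) for a in q]);print('chg end',Q.round(4),Q.mean(0))
q=[(176+(a-452)/8,140+b/8) for a,b in[(525,148),(637,140),(658,300),(542,312)]]
Q=np.array([ray(t,*a,.04) for a in q]);print('spare',Q.round(4),Q.mean(0))
E
```

```text
(227, 142, 55, 71)
pack ((497.9864807128906, -268.413818359375), (72.83203125, 54.77949905395508), 3.0275931358337402)
[ 0.5629 -0.2023  0.068 ]
[ 0.5706 -0.3283  0.068 ]
[ 0.4251 -0.2081  0.068 ]
[ 0.433 -0.338  0.068]
top dock [[ 0.5621 -0.1995  0.068 ]
 [ 0.5687 -0.3289  0.068 ]
 [ 0.4298 -0.335   0.068 ]
 [ 0.423  -0.2085  0.068 ]] [ 0.49587728 -0.26797547  0.068     ]
top pack [[ 0.5332 -0.2374  0.068 ]
 [ 0.5358 -0.2941  0.068 ]
 [ 0.461  -0.2979  0.068 ]
 [ 0.458  -0.2438  0.068 ]] [ 0.49701338 -0.26830835  0.068     ]
chg end [[0.4597 0.2076 0.02  ]
 [0.4689 0.1397 0.02  ]] [0.46433189 0.17367798 0.02      ]
spare [[0.6236 0.2228 0.04  ]
 [0.6284 0.1734 0.04  ]
 [0.5565 0.161  0.04  ]
 [0.5499 0.2117 0.04  ]] [0.58959822 0.19223165 0.04      ]
```

```bash
python3 - <<'E'
from h import *
stat(); rel(.497,-.2683,.075)
E
```

```text
t 1.525 p [ 0.4942 -0.269   0.2053] yaw 3.37 F [ 0.  -0.1 -0.2] w 0.094 ff 0.0
tool delta mm [  3.   -0.6 130.3]
```

drive_tool(
  deltas="1 0 10 0 0;3 0 35 0 0;3 0 65 0 0;3 0 90 0 0;3 0 110 0 0;3 0 122 0 0;3 0 128 0 0;3 0 128 0 0;3 0 128 0 0;3 0 128 0 0",
  grip_force=20,
)

```text
t: 2.78
ee_pos: [0.4987, -0.2677, 0.0781]
eef_rot: [0.0, 1.0, 0.03, 0.001]
contact_force: [0.2, 0.9, 0.6]
grip_width: 0.0004
finger_force: 0.0
```

drive_tool(
  deltas="0 0 2 0 0;0 0 3 0 0;0 0 4 0 0;0 0 5 0 0;0 0 6 0 0;0 0 7 0 0;0 0 8 0 0;0 0 9 0 0;0 0 10 0 0;0 0 11 0 0;0 0 12 0 0;0 0 12 0 0",
)

```text
t: 4.28
ee_pos: [0.4983, -0.2676, 0.0662]
eef_rot: [0.0, 1.0, 0.03, 0.0]
contact_force: [-2.4, 0.8, 8.1]
grip_width: 0.0007
finger_force: 3.9
```

drive_tool(
  deltas="0 0 1 0 0;0 0 2 0 0;0 0 3 0 0;0 0 4 0 0;0 0 5 0 0;0 0 5 0 0",
)

```text
t: 5.03
ee_pos: [0.4983, -0.2676, 0.0613]
eef_rot: [0.0, 1.0, 0.03, 0.0]
contact_force: [-1.7, 1.7, 8.8]
grip_width: 0.0002
finger_force: 4.4
```

drive_tool(
  deltas="0 0 1 0 0;0 0 2 0 0;0 0 3 0 0;0 0 3 0 0",
)

```text
t: 5.52
ee_pos: [0.4984, -0.2677, 0.0594]
eef_rot: [0.0, 1.0, 0.03, 0.0]
contact_force: [-2.8, 2.3, 18.1]
grip_width: 0.0005
finger_force: 8.8
```

drive_tool(
  deltas="0 0 -2 0 0;0 0 -6 0 0;0 0 -14 0 0;0 0 -30 0 30;0 0 -50 0 94;0 0 -75 0 94;0 0 -95 0 94;0 0 -95 0 94;0 0 -95 0 94;0 0 -95 0 94;0 0 -95 0 94;0 0 -95 0 94",
)

```text
t: 7.02
ee_pos: [0.4981, -0.2674, 0.1521]
eef_rot: [-0.0, 1.0, 0.03, -0.0]
contact_force: [0.8, -0.1, -0.2]
grip_width: 0.0872
finger_force: 0.0
```

```bash
python3 - <<'E'
from h import *
stat(); c=wrist('w2'); stat()
E
```

```text
t 7.025 p [ 0.4981 -0.2674  0.1521] yaw 3.46 F [ 0.8 -0.1 -0.2] w 0.0872 ff 0.0
t 7.075 p [ 0.4982 -0.2675  0.1522] yaw 3.46 F [-0.5 -0.7  0.1] w 0.0912 ff 0.0
```

View pics/w2.png

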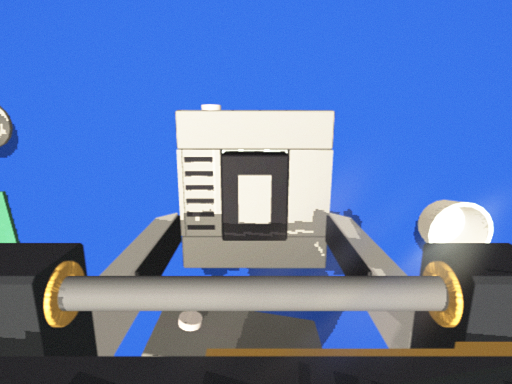

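The picture shows the pack raised, spanning about (222,152) to (288,240).

```bash
python3 - <<'E'
from h import *
c=np.load('pics/w2.npz');g=cv2.cvtColor(c['frame'],cv2.COLOR_BGR2GRAY)
for z in(.068,.086):
  Q=np.array([ray(c,u,v,z) for u,v in[(222,155),(288,155),(288,239),(222,239)]]);print(z,np.linalg.norm(Q[0]-Q[1]),np.linalg.norm(Q[1]-Q[2]),Q.mean(0))
E
```

```text
0.068 0.05490026339551348 0.07450619834729855 [ 0.49380408 -0.269485    0.068     ]
0.086 0.05114092308259189 0.06940432564786038 [ 0.49853455 -0.26907723  0.086     ]
```

drive_tool(
  deltas="0 1 10 0 94;0 1 28 0 94;0 1 48 0 94;0 1 64 0 94;0 1 75 0 94;0 1 80 0 94;0 1 80 0 94;0 1 80 0 94;0 1 80 0 94;0 1 80 0 94",
)

```text
t: 8.32
ee_pos: [0.4986, -0.2686, 0.0728]
eef_rot: [0.0, 1.0, 0.03, 0.0]
contact_force: [0.0, -0.6, -0.3]
grip_width: 0.0938
finger_force: 0.0
```

```bash
python3 - <<'E'
from h import *
stat(); c=wrist('w3'); stat(); s=save('scene','s1')
f=s['frame'][190:280,140:240]
cv2.imwrite('pics/w3b.png',np.hstack([cv2.resize(c['frame'],(400,300)),cv2.resize(f,(400,300),interpolation=cv2.INTER_CUBIC)]))
E
```

```text
t 8.325 p [ 0.4986 -0.2686  0.0728] yaw 3.46 F [ 0.  -0.6 -0.3] w 0.0938 ff 0.0
t 8.375 p [ 0.4985 -0.2686  0.0728] yaw 3.46 F [0.3 0.  0.4] w 0.0938 ff 0.0
```

View pics/w3b.png

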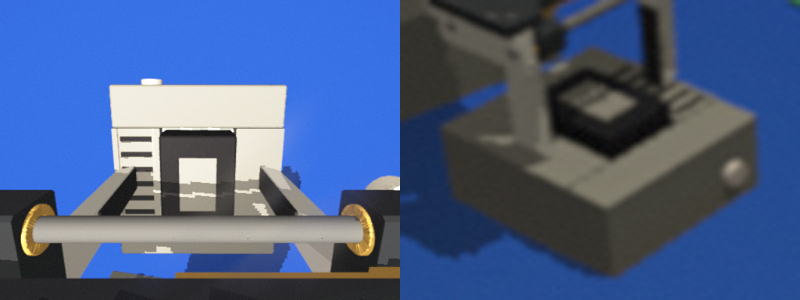

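The right half shows the pack standing proud of the rim between the fingers, so it has popped up. Next: grip and lift.

drive_tool(
  deltas="0 0 1 0 94;0 0 2 0 80;0 0 2 0 48;0 0 2 0 48;0 0 2 0 48;0 0 2 0 48;0 0 2 0 48;0 0 2 0 48",
  grip_force=30,
)

```text
t: 9.43
ee_pos: [0.4984, -0.2685, 0.0705]
eef_rot: [0.0, 1.0, 0.03, 0.0]
contact_force: [1.0, 0.5, -0.3]
grip_width: 0.0536
finger_force: 30.0
```

drive_tool(
  deltas="0 0 -3 0 48;0 0 -8 0 48;0 0 -15 0 48;0 0 -25 0 48;0 0 -38 0 48;0 0 -52 0 48;0 0 -66 0 48;0 0 -76 0 48;0 0 -80 0 48;0 0 -80 0 48",
)

```text
t: 10.68
ee_pos: [0.4984, -0.2685, 0.1506]
eef_rot: [0.0, 1.0, 0.03, 0.0]
contact_force: [0.3, -0.2, -2.0]
grip_width: 0.054
finger_force: 30.0
```

```bash
python3 - <<'E'
from h import *
stat()
# slot: end-centre + (5+38) mm along charger x ; spare centre - 84
t=np.load('pics/t0.npz')
e=np.array([.46433,.17368]); s=np.array([.5896,.19223])
u=(s-e)/np.linalg.norm(s-e); print(np.linalg.norm(s-e),'expect .127',np.degrees(np.arctan2(u[1],u[0])), e+.043*u, s-.084*u)
E
```

```text
t 10.675 p [ 0.4984 -0.2685  0.1506] yaw 3.46 F [ 0.3 -0.2 -2. ] w 0.054 ff 29.99855786561966
0.12663599567263645 expect .127 8.4231564748601 [0.50686617 0.17997876] [0.50650609 0.17992544]
```

drive_tool(
  deltas="1 -12 0 0 48;3 -40 0 -1 48;7 -85 0 -1 48;11 -135 0 -2 48;15 -185 0 -3 48;19 -235 0 -4 48;23 -285 0 -4 48;27 -335 0 -4 48;31 -380 0 -4 48;34 -418 0 -4 48;36 -440 0 -4 48;36 -447 0 -4 48",
)

```text
t: 12.18
ee_pos: [0.5062, 0.1822, 0.15]
eef_rot: [-0.0, 0.998, 0.067, -0.001]
contact_force: [-0.3, -0.1, -1.9]
grip_width: 0.0538
finger_force: 30.0
```

drive_tool(
  deltas="0 0 0 0 48;0 0 0 0 48",
)

```text
t: 12.42
ee_pos: [0.5072, 0.1783, 0.1504]
eef_rot: [0.0, 0.998, 0.064, -0.0]
contact_force: [-0.3, -0.4, -2.3]
grip_width: 0.0541
finger_force: 30.0
```

```bash
python3 - <<'E'
from h import *
stat(); c=wrist('w4'); stat(); cv2.imwrite('pics/w4b.png',cv2.resize(c['frame'],(800,600),interpolation=cv2.INTER_CUBIC))
E
```

```text
t 12.425 p [0.5072 0.1783 0.1504] yaw 7.35 F [-0.3 -0.4 -2.3] w 0.0541 ff 29.998529255390167
t 12.475 p [0.5074 0.1783 0.1504] yaw 7.34 F [-0.4 -1.  -2.8] w 0.0535 ff 29.99847114086151
```

View pics/w4b.png

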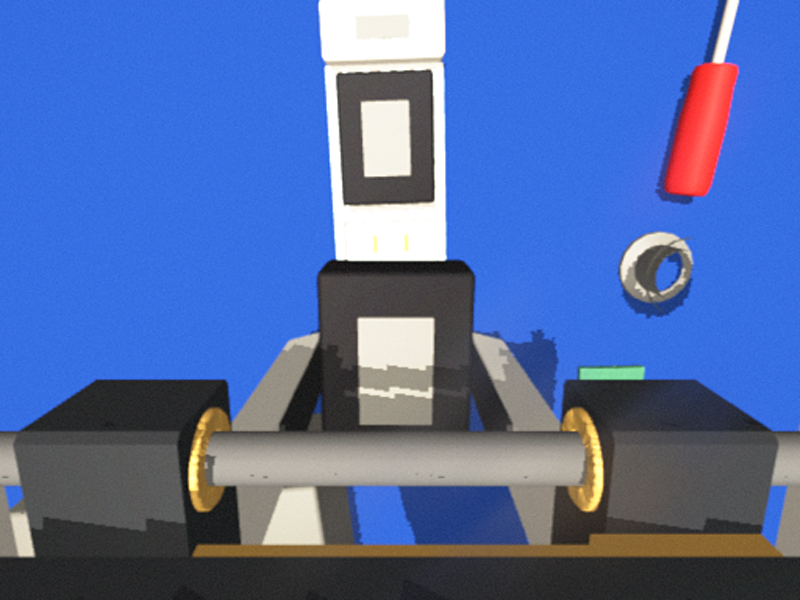

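The picture shows the charger's walls from (327,65) to (336,258) on the left and at x≈445 on the right. The spare pack is at (338,72) to (433,204). The held pack's front edge runs (319,268) to (472,268). I'll measure these.

```bash
python3 - <<'E'
from h import *
c=np.load('pics/w4.npz');f=c['frame'];g=cv2.cvtColor(f,cv2.COLOR_BGR2GRAY).astype(int);k=.64
m=(g<110).astype(np.uint8); m[:42]=0;m[134:]=0;m[:,:212]=0;m[:,282:]=0
cs,_=cv2.findContours(m,cv2.RETR_EXTERNAL,cv2.CHAIN_APPROX_NONE); q=max(cs,key=cv2.contourArea)
P=np.array([ray(c,*p,.040)[:2]*1000 for p in q[:,0].astype(float)]).astype(np.float32)
r=cv2.minAreaRect(P);print('spare',r,cv2.boundingRect(q))
# charger side edges: blue->white per row
B=f.astype(int)
L=[];R=[]
for v in range(46,162,4):
    w=np.where(B[v,190:300,2]>150)[0]+190
    if len(w): L.append(ray(c,w[0]-.5,v,.02)[:2]);R.append(ray(c,w[-1]+.5,v,.02)[:2])
for n,A in(('L',L),('R',R)):
    A=np.array(A); p=np.polyfit(A[:,0],A[:,1],1); res=A[:,1]-np.polyval(p,A[:,0]); print(n,np.degrees(np.arctan(p[0])),np.polyval(p,.507),res.std())
for n,u,v,z in[('held FL',319,272,.166),('held FR',472,272,.166),('held lowL',325,425,.166),('held lowR',470,425,.166)]: print(n,ray(c,u*k,v*k,z))
print('col 245 rows',g[125:168,245].tolist())
print(g[160:175,225].tolist())
E
```

```text
spare ((593.4454345703125, 194.4224853515625), (70.46942138671875, 52.12111282348633), 9.308164596557617) (215, 45, 63, 86)
L 9.170922844590958 0.2159262606947951 0.00027550207557658406
R 9.274532365965554 0.14533477469085507 0.0003278350350801592
held FL [0.5386784  0.20814979 0.166     ]
held FR [0.54522649 0.15730291 0.166     ]
held lowL [0.48311276 0.20077756 0.166     ]
held lowR [0.48977319 0.14888073 0.166     ]
col 245 rows [76, 67, 73, 69, 56, 135, 237, 240, 250, 251, 255, 255, 255, 255, 255, 255, 255, 255, 255, 255, 255, 255, 255, 255, 255, 255, 255, 255, 255, 255, 255, 255, 255, 255, 255, 255, 255, 255, 255, 255, 255, 251, 67]
[255, 255, 255, 255, 255, 255, 251, 66, 16, 28, 27, 23, 27, 30, 40]
```

drive_tool(
  deltas="1 -1 10 -1 48;3 -2 30 -1.6 48;3 -2 52 -1.6 48;3 -2 72 -1.6 48;3 -2 90 -1.6 48;3 -2 102 -1.6 48;3 -2 108 -1.6 48;3 -2 110 -1.6 48;3 -2 110 -1.6 48",
)

```text
t: 13.6
ee_pos: [0.5104, 0.1823, 0.0408]
eef_rot: [-0.0, 0.997, 0.079, 0.0]
contact_force: [-0.2, 0.3, -1.7]
grip_width: 0.0539
finger_force: 30.0
```

```bash
python3 - <<'E'
from h import *
stat(); c=wrist('w5'); stat(); cv2.imwrite('pics/w5b.png',cv2.resize(c['frame'][60:285,130:370],(640,600),interpolation=cv2.INTER_CUBIC))
E
```

```text
t 13.6 p [0.5104 0.1823 0.0408] yaw 9.06 F [-0.2  0.3 -1.7] w 0.0539 ff 29.99858021736145
t 13.65 p [0.5105 0.1824 0.0409] yaw 9.06 F [ 0.7  0.4 -0.9] w 0.0534 ff 29.998605251312256
```

View pics/w5b.png

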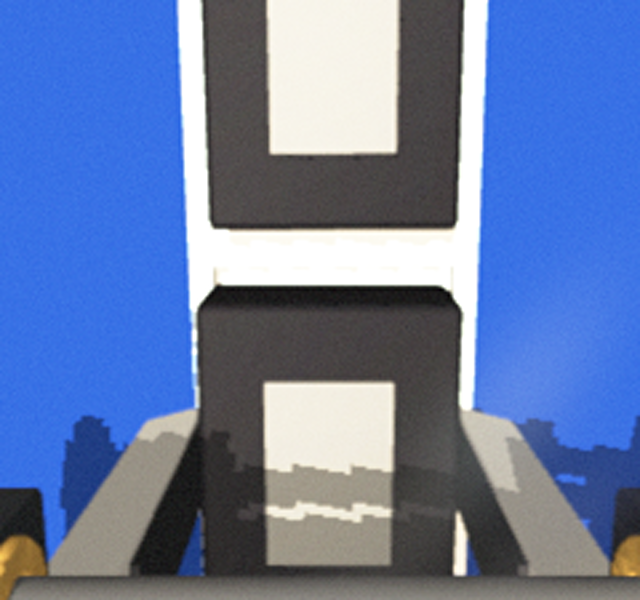

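The crop shows the held pack just above the pocket: front edge at row ~303, sides at 198 and 462. The spare's rear edge is at row ~228. I'll compute the relative offset.

```bash
python3 - <<'E'
from h import *
c=np.load('pics/w5.npz');T,s=pose();Rt=T[:3,:3];p=T[:3,3]
def tl(u,v,z): return ((Rt.T@(ray(c,130+u/2.6667-.3,60+v/2.6667-.3,z)-p))*1000).round(1)[:2]
for n,u,v,z in[('held topL',198,320,.0564),('held topR',462,320,.0564),('held top front',330,304,.0564),('held bot front',330,288,.0284),
 ('spare L',211,222,.04),('spare R',457,222,.04),('spare rear top',330,228,.04),('spare farL',202,5,.04),('spare farR',463,5,.04),
 ('wall L',191,240,.02),('wall R',480,240,.02),('wall L far',178,5,.02),('wall R far',488,5,.02),('wallL',193,300,.02),('wallR',475,380,.02),('wallR',477,300,.02),('divider near edge?',330,268,.02),('div far?',330,232,.02)]: print(n,tl(u,v,z))
f=c['frame'][130:175,246:262].astype(int).mean((1,2)).round();print(f.tolist())
E
```

```text
held topL [ 31.9 -25.8]
held topR [31.9 26.3]
held top front [35.1  0.2]
held bot front [33.7  0.3]
spare L [ 49.7 -24.9]
spare R [49.7 27.1]
spare rear top [48.4  0.3]
spare farL [ 92.7 -25.3]
spare farR [92.7 26.8]
wall L [ 43.8 -32.5]
wall R [43.8 35.7]
wall L far [ 95.9 -33.5]
wall R far [95.9 35.4]
wallL [ 29.4 -32.5]
wallR [ 9.5 35.9]
wallR [29.4 35.6]
divider near edge? [37.1  0.3]
div far? [45.7  0.3]
[72.0, 72.0, 72.0, 72.0, 72.0, 71.0, 71.0, 73.0, 72.0, 72.0, 72.0, 71.0, 70.0, 60.0, 45.0, 83.0, 201.0, 252.0, 249.0, 249.0, 251.0, 254.0, 255.0, 255.0, 255.0, 255.0, 255.0, 255.0, 255.0, 255.0, 253.0, 255.0, 255.0, 255.0, 255.0, 255.0, 249.0, 65.0, 20.0, 24.0, 25.0, 27.0, 26.0, 29.0, 37.0]
```

drive_tool(
  deltas="1 1.3 0 -0.3 48;1 1.3 2 -0.3 48;1 1.3 4 -0.3 48;1 1.3 6 -0.3 48;1 1.3 8 -0.3 48;1 1.3 9 -0.3 48;1 1.3 10 -0.3 48;1 1.3 11 -0.3 48;1 1.3 11 -0.3 48",
)

```text
t: 14.78
ee_pos: [0.5112, 0.1811, 0.0294]
eef_rot: [0.0, 0.997, 0.082, -0.0]
contact_force: [0.7, 0.1, -1.0]
grip_width: 0.0535
finger_force: 30.0
```

drive_tool(
  deltas="0 0 1 0 48;0 0 2 0 48;0 0 3 0 48;0 0 4 0 48;0 0 4.6 0 48;0 0 4.6 0 48",
)

```text
t: 15.52
ee_pos: [0.5112, 0.1811, 0.0248]
eef_rot: [0.0, 0.997, 0.082, -0.0]
contact_force: [-0.3, -1.1, -1.8]
grip_width: 0.054
finger_force: 30.0
```

drive_tool(
  deltas="0 0 0.5 0 48;0 0 1 0 48;0 0 1 0 48",
)

```text
t: 15.9
ee_pos: [0.5113, 0.1811, 0.0245]
eef_rot: [-0.0, 0.997, 0.082, 0.0]
contact_force: [-1.7, -0.7, 5.6]
grip_width: 0.0539
finger_force: 30.0
```

It touched the floor exactly at the expected height. Release and lift.

drive_tool(
  deltas="0 0 0 0 56;0 0 0 0 62;0 0 0 0 70;0 0 0 0 75;0 0 0 0 75;0 0 -10 0 75;0 0 -30 0 75;0 0 -55 0 75;0 0 -85 0 75;0 0 -110 0 75;0 0 -125 0 75;0 0 -125 0 75",
)

```text
t: 17.4
ee_pos: [0.5119, 0.1814, 0.15]
eef_rot: [-0.0, 0.997, 0.082, 0.001]
contact_force: [0.6, -0.4, 0.1]
grip_width: 0.0751
finger_force: 0.0
```

```bash
python3 - <<'E'
from h import *
stat(); c=wrist('w6'); stat(); rel(.497,-.2683,.15)
t=save('top','t1'); o=t['frame'][140:210,176:214]
o=cv2.resize(o,None,fx=8,fy=8,interpolation=cv2.INTER_CUBIC)
cv2.imwrite('pics/w6b.png',np.hstack([o[:384],c['frame'][:,60:500]]))
E
```

```text
t 17.4 p [0.5119 0.1814 0.15  ] yaw 9.36 F [ 0.6 -0.4  0.1] w 0.0751 ff 0.0
t 17.45 p [0.5112 0.1811 0.149 ] yaw 9.36 F [ 0.1  0.2 -1. ] w 0.075 ff 0.0
tool delta mm [-87.  441.1  -1.1]
```

View pics/w6b.png

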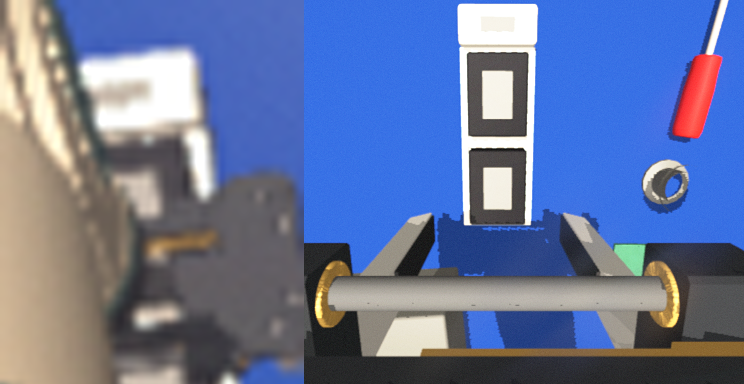

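The wrist view shows both packs level in the charger, with the placed one at (497,186) inside the walls. Now to the bay plate.

drive_tool(
  deltas="-2 12 0 0 40;-8 40 0 1 0;-17 85 0 2 0;-27 135 0 3 0;-37 185 0 4 0;-47 235 0 5 0;-57 285 0 6 0;-67 335 0 6 0;-76 380 0 6 0;-83 415 0 6 0;-87 437 0 6 0;-87 441 0 6 0",
)

```text
t: 19.0
ee_pos: [0.4954, -0.2705, 0.148]
eef_rot: [0.0, 1.0, 0.027, -0.001]
contact_force: [-0.2, 0.1, 0.5]
grip_width: 0.0005
finger_force: 0.0
```

drive_tool(
  deltas="0 0 0 0 0;0 0 15 0 0;0 0 35 0 0;0 0 55 0 0;0 0 70 0 0;0 0 80 0 0;0 0 86 0 0;0 0 86 0 0;0 0 86 0 0",
)

```text
t: 20.12
ee_pos: [0.4975, -0.2684, 0.0634]
eef_rot: [0.0, 1.0, 0.029, 0.0]
contact_force: [0.2, -0.3, 0.1]
grip_width: 0.0004
finger_force: 0.0
```

drive_tool(
  deltas="0 0 2 0 0;0 0 4 0 0;0 0 6 0 0;0 0 8 0 0;0 0 10 0 0;0 0 12 0 0;0 0 14 0 0;0 0 16 0 0;0 0 18 0 0;0 0 20 0 0;0 0 22 0 0;0 0 24 0 0",
)

```text
t: 21.62
ee_pos: [0.4972, -0.2683, 0.0398]
eef_rot: [0.0, 1.0, 0.029, 0.0]
contact_force: [-1.6, 1.7, 9.0]
grip_width: 0.0007
finger_force: 4.8
```

drive_tool(
  deltas="0 0 1 0 0;0 0 2 0 0;0 0 3 0 0;0 0 4 0 0;0 0 4 0 0",
)

```text
t: 22.25
ee_pos: [0.4973, -0.2683, 0.0359]
eef_rot: [0.0, 1.0, 0.029, 0.0]
contact_force: [-1.2, 1.4, 10.2]
grip_width: 0.0002
finger_force: 5.0
```

drive_tool(
  deltas="0 0 1 0 0;0 0 2 0 0;0 0 3 0 0;0 0 4 0 0;0 0 4 0 0",
)

```text
t: 22.88
ee_pos: [0.4973, -0.2683, 0.0322]
eef_rot: [0.0, 1.0, 0.029, 0.0]
contact_force: [-1.7, 1.4, 12.5]
grip_width: 0.0005
finger_force: 6.3
```

drive_tool(
  deltas="0 0 0.4 0 0;0 0 0.4 0 0;0 0 0.6 0 0;0 0 0.6 0 0",
)

```text
t: 23.38
ee_pos: [0.4973, -0.2683, 0.0319]
eef_rot: [0.0, 1.0, 0.029, 0.0]
contact_force: [-2.4, 2.9, 14.9]
grip_width: 0.0004
finger_force: 7.3
```

drive_tool(
  deltas="0 0 0.4 0 0;0 0 0.4 0 0",
)

```text
t: 23.62
ee_pos: [0.4973, -0.2683, 0.0317]
eef_rot: [0.0, 1.0, 0.029, 0.0]
contact_force: [-3.2, 1.9, 17.2]
grip_width: 0.0005
finger_force: 8.2
```

Past the click at 17 N. Retract and verify.

drive_tool(
  deltas="0 0 -1 0 0;0 0 -3 0 0;0 0 -6 0 0;0 0 -12 0 0;0 0 -25 0 0;0 0 -45 0 0;0 0 -70 0 0;0 0 -95 0 0;0 0 -115 0 0;0 0 -120 0 0;0 0 -120 0 0;0 0 -120 0 0",
)

```text
t: 25.12
ee_pos: [0.4965, -0.2679, 0.149]
eef_rot: [-0.0, 1.0, 0.029, -0.001]
contact_force: [-0.5, 0.5, -0.4]
grip_width: 0.0008
finger_force: 0.0
```

drive_tool(
  deltas="0 0 0 0 0;0 0 0 0 0;0 0 0 0 0;0 0 0 0 0;0 0 0 0 0;0 0 0 0 0;0 0 0 0 0;0 0 0 0 0",
)

```text
t: 26.12
ee_pos: [0.4971, -0.2682, 0.1499]
eef_rot: [-0.0, 1.0, 0.029, 0.0]
contact_force: [0.1, 0.6, 0.7]
grip_width: 0.0004
finger_force: 0.0
```

```bash
python3 - <<'E'
from h import *
stat(); c=wrist('w7'); t=save('top','t2'); s=save('scene','s2')
o=cv2.resize(t['frame'][140:210,176:214],None,fx=4,fy=4,interpolation=cv2.INTER_CUBIC)
w=cv2.resize(c['frame'][90:260,160:350],None,fx=2,fy=2,interpolation=cv2.INTER_CUBIC)
q=cv2.resize(s['frame'][190:280,140:240],None,fx=2.4,fy=2.4,interpolation=cv2.INTER_CUBIC)
I=np.zeros((345,780,3),np.uint8)
x=0
for i in(o,w,q): I[:i.shape[0],x:x+i.shape[1]]=i;x+=i.shape[1]+2
cv2.imwrite('pics/fin.png',I)
E
```

```text
t 26.125 p [ 0.4971 -0.2682  0.1499] yaw 3.36 F [0.1 0.6 0.7] w 0.0004 ff 0.0
```

View pics/fin.png

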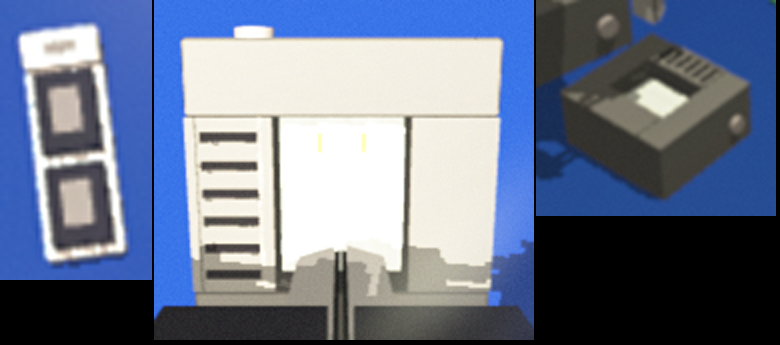

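The final picture shows the pack seated squarely in the charger. The bay plate is deep: 61.5 px wide, which puts it about 25 mm below the rim. Locked would be 25–31 mm and up would be 10 mm, so it is locked. Handing in.

```bash
python3 -c "
from bench import ctrl
print(ctrl.sign_off())"
```

```text
the job is handed in; nothing more can be done
None
```

I handed the job in at about 26 s of the 64 s allowed: the pack is seated in the charger's free slot and the empty bay plate is locked down; the highest push force I read was about 18 N, and the hand-in gave no verdict.

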